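# Clean the welding stylus and test it on the contact disc

## Task

Take the blue welding stylus from its rest and dip its copper tip into the white cleaning pot. Then bring it in tilted under the stand's clear shield, aim it squarely at the brass contact disc and hold the tip on the disc's centre, lightly and steadily, for one second. Finally lay the stylus back in its rest, tip the same way as before, and let go, leaving everything else where it was.

Things in the scene. Friction and masses are not known exactly. Their poses are not given: they have to be found in the camera images.
- stylus: Welding stylus, 195 mm long, about 0.15 kg. Origin on its axis at the grip point, +x to the tip, z up. Blue square handle 24 x 24 mm from x = -80 to +25 mm, black round barrel 16 mm thick to x = +85, copper nose narrowing to 5 mm at the tip, x = +115. It lies level in the rest, sides upright, axis 60 mm above the table; grip it across y at the origin
- stylus_tip (a point): End of the stylus's copper tip, 115 mm along +x from its origin
- rest: Grey fixed rest, base 150 x 64 x 8 mm, origin under its centre, +x the way the stylus's tip points. Forks 12 mm thick at x = -55 mm (handle: floor 48 mm high, 28 mm wide) and +55 mm (barrel: floor 52 mm high, 20 mm wide), flared sides up to 73 mm; free room for fingers between. The stylus's origin belongs over the rest's origin at z = 60 mm
- pot: White ceramic cleaning pot, loose, 0.35 kg, empty, round and open on top: 80 mm outside diameter at the rim, 64 mm at the foot, wall 4 mm, 48 mm high. Origin at the centre of its underside, z up
- stand: Fixed black welding stand. Origin on the table under the disc; +x is the side the disc faces, open for the approach. Base plate 150 x 110 x 6 mm (x = -65 to +85 mm), upright 60 mm wide at x = -61 mm, flat clear shield 96 mm wide over the disc: x = -65 to +27 mm, underside 148 mm, top 157 mm above the table
- disc: Brass contact disc of 36 mm diameter on the stand, with a small dark ring at its centre. Origin at the centre of its front face, 95 mm above the table; its +z is the outward normal, which points to the stand's +x and 35 degrees above level. Spring-mounted: yields 4 mm inward along its normal, about 2.5 N per mm, then stops hard
- spool: Bystander: cream spool of gold chain, 64 mm diameter, 24 mm high, loose; origin at the centre of its underside
- pliers: Bystander: pliers with blue handles, 150 mm long, 16 mm high, loose, lying flat; origin under the pivot, +x towards the jaws

How it is judged:
By the outcome, as a careful person would: the job done as asked, in the order asked, and still so for the second after the job is handed in, with the robot touching nothing.
It also fails if it takes over 72 s, if anything falls off the work surface, if the arm or the gripper's body presses on something with over 40 N, if the wrist force passes 120 N, or if a joint passes its speed limit or range.

## Robot

A 6-joint arm with a two-finger parallel gripper is mounted at the origin on the work surface. World frame = base frame: x ahead of the robot, y to its left, z up, the work surface at z = 0. Lengths are in mm, angles in rad, forces in N, time in s.
With the tool pointing down it reaches from about 250 to 725 mm from the base axis. Payload 4 kg.
Tool frame: the origin (TCP) lies on the centre line of the jaws, within the pads' length; the fingertips stand 17 mm ahead of it and the grasp point (between the pads) lies 2 mm behind it; z points along the fingers, y is the line along which they close (so a half turn about z gives the same grasp; the last joint's range is limited). The gripper opens to 85 mm and grips with 20 to 120 N. Pads are 22 mm wide; open, the fingers measure 114 mm over their backs; the gripper's body (76 mm by 85 mm) begins 54 mm behind the grasp point. The pads swing forward as they close: fully open they stand 13 mm farther back than shut.
Start: joints at [1.122, 0.241, 0.005, 1.335, 0, 1.571], TCP at [216.94, 450.485, 248.306] pointing down, gripper open.
Joint ranges: [-2.72, 2.72], [-1.05, 1.87], [-1.09, 1.28], [-1.99, 2.15], [-1.42, 1.44], [-3.14, 3.14]. Speed limits (rad/s): [2.79, 2.79, 3.14, 3.14, 3.14, 3.14].

## Interface

Orientations are given as a unit quaternion [w, x, y, z].
In Python, from cell import r gives the robot as it stands. The module is installed in compiled form; this text tells all that it offers.
- The arm moves only by the tool jog_arm, never from a script. Its argument "motion" is one flat list of numbers, 7 for each row, row after row: the shift along the tool's x, y, z in cm, then the turn, a rotation vector about the tool's x, y, z in degrees, then the finger opening in cm, from 0 to 8.54. A call has 1 to 8 rows; each row shifts and turns the commanded pose from where the row before left it, along the tool's axes as they then stand; what a row does not reach is not made up. A row lasts 1/10 s, in which the tool goes at most 50 mm and 8.59 degrees, less where a joint would pass 70% of its speed; a pose out of reach is approached as far as the arm can. A call with a gripper value outside its range is refused whole. The fingers move at their own pace and stop on an object; "force" is the grip in N (left out, the last holds). Time passes only in rows, so rows that do not move let the fingers close. It gives the time, the measured TCP pose, the force, the opening and the grip force at its end, in the units of the state.
- r.sense(): the state, without advancing time (a new reading comes with each control period).
- r.capture(name): name is "side" or "top" or "wrist"; returns the picture (400x640x3 uint8, blue, green, red); there is no depth.
- r.camera_model(name): a dict with "mtx" (3x3 intrinsics, pixels), "origin" and "orientation" of the camera in the world; the wrist camera has in their place "tool_from_camera" (4x4, takes a point from camera to tool coordinates, whose origin is the TCP and whose axes are the flange's). Camera axes: x right, y up, looking along -z (the intrinsics and any distortion apply to the point x, -y, -z); pixel columns grow to the right and rows downward; lengths in mm; the calibration is good to about 2 mm. The wrist camera is an equidistant fisheye: a pixel r from the principal point sees the ray r / f radians off the axis. A picture is of the moment at which its call begins: read the wrist's pose just before it. camera_model takes no time and is no camera call.
- r.hand_in(): hands the job in; it is judged then, once.
The state is a dict: "t": time; "q": joint angles; "joint_vel": joint speeds; "effort": joint torques, N m; "ee_pos": TCP position; "ee_rot": TCP orientation; "wrist_force": force on the tool from outside, world axes, zero at the start; "ft_torque": the same for the moment, N m; "gripper_width": finger opening in mm; "gripper_force": force on a finger pad.
Only numpy, scipy, OpenCV 4.12 (cv2) and the standard library are available. Lean on these libraries where they do the work, as an engineer would, in place of code of your own. Each camera call takes 0.05 s, during which the arm holds its last target. There are 200 camera calls.

## Working session

There is one attempt and no reset: what is moved stays moved. The work goes in short steps, Python scripts to look and compute and a tool call to move; the robot and the scene stay as the last step left them, time stands still between calls to the robot, and variables do not carry over. Pictures are saved under pics/ and viewed, at most 10 in all, crops included, and the job is handed in when it is done.

Besides the shell and the picture viewer there is one more tool, called after "Call:" by a JSON object that holds its "op" and its "data". jog_arm: Moves the arm, as the interface text tells. Its arguments: {"type":"object","properties":{"motion":{"type":"array","items":{"type":"number"}},"force":{"type":"number"}},"required":["motion"]}

```bash
mkdir -p pics; python3 - <<'E'
from cell import r
import cv2
print(r.sense())
for n in("side","top","wrist"):
    im=r.capture(n); cv2.imwrite(f"pics/{n}0.png",im); m=r.camera_model(n); print(n,m)
E
```

```text
{'t': 0.0, 'q': array([ 1.12199117e+00,  2.41404640e-01,  3.75606338e-03,  1.33518328e+00,
       -1.79239360e-05,  1.57081293e+00]), 'joint_vel': array([ 0.00011252,  0.00070728,  0.00156424, -0.00150602,  0.00099724,
        0.00072711]), 'effort': array([-1.08830254e-04, -3.72321296e+01,  2.52405989e+01,  1.68192177e-02,
       -1.99697701e-05, -8.51648821e-06]), 'ee_pos': array([216.69962951, 449.96244108, 247.42921825]), 'ee_rot': array([-2.17731909e-04,  2.22531925e-01,  9.74924872e-01, -9.94244291e-04]), 'wrist_force': array([ 0.02592389,  0.21105333, -0.27551351]), 'ft_torque': array([-0.00236078,  0.03513774, -0.04156029]), 'gripper_force': 0.0, 'gripper_width': 85.68649166454385}
side {'mtx': array([[390.87394411,   0.        , 315.50766264],
       [  0.        , 390.87394411, 197.36575668],
       [  0.        ,   0.        ,   1.        ]]), 'origin': array([ 368.80247569, -663.40145518,  718.9445666 ]), 'orientation': array([ 0.91061173,  0.3929519 , -0.05612158, -0.11500195])}
top {'mtx': array([[454.82139553,   0.        , 316.60298762],
       [  0.        , 454.82139553, 196.61347439],
       [  0.        ,   0.        ,   1.        ]]), 'origin': array([348.00965274, -15.23015045, 998.49352594]), 'orientation': array([-0.70300911, -0.06798925,  0.06727102,  0.70471999])}
wrist {'mtx': array([[309.70691629,   0.        , 325.96645415],
       [  0.        , 309.70691629, 199.79642813],
       [  0.        ,   0.        ,   1.        ]]), 'tool_from_camera': array([[ 4.88996907e-04,  9.51248853e-01,  3.08424028e-01,
         7.96321873e+01],
       [ 9.99999842e-01, -5.50426731e-04,  1.12170140e-04,
         5.77473354e-01],
       [ 2.76466547e-04,  3.08423924e-01, -9.51248972e-01,
        -1.26414271e+02],
       [ 0.00000000e+00,  0.00000000e+00,  0.00000000e+00,
         1.00000000e+00]])}
```

View pics/top0.png

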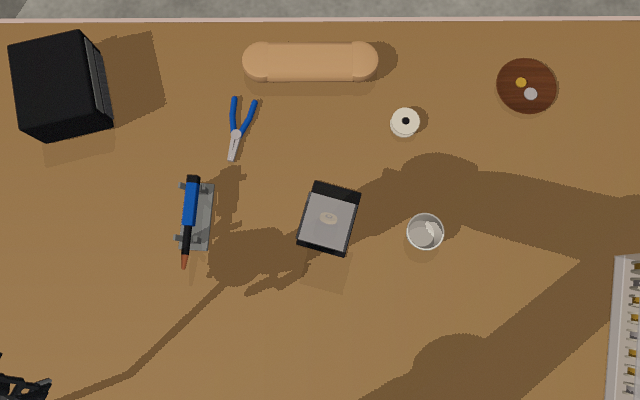

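View pics/side0.png

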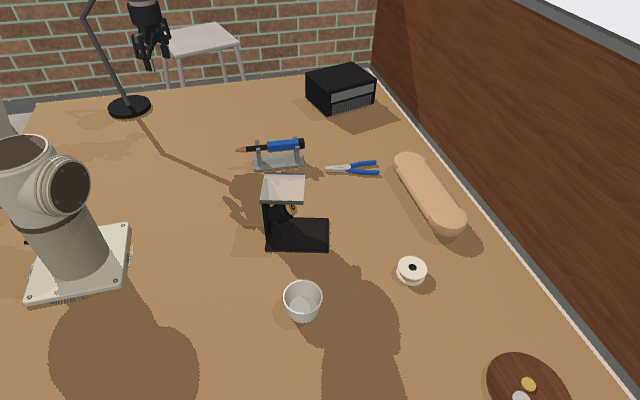

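The top view shows the stylus at (190,220) with its tip down at (184,266). The stand is at (328,218), the pot at (425,231), the pliers at (237,130) and the spool at (405,122). In the side view, the disc faces right (+x) under the shield at (285,188).

```bash
cat > h.py <<'E'
import numpy as np, cv2
from cell import r
from scipy.spatial.transform import Rotation as R
def rot(q): return R.from_quat(np.roll(q,-1))
def ray(name,px,s=None):
    """world origin and direction of a pixel"""
    m=r.camera_model(name);K=m["mtx"];u=np.array([(px[0]-K[0,2])/K[0,0],(px[1]-K[1,2])/K[1,1]])
    if name=="wrist":
        th=np.linalg.norm(u);d=np.r_[u*np.sin(th)/max(th,1e-9),np.cos(th)]*[1,-1,-1]
        T=m["tool_from_camera"];W=rot(s["ee_rot"])
        return s["ee_pos"]+W.apply(T[:3,3]),W.apply(T[:3,:3]@d)
    return np.array(m["origin"]),rot(m["orientation"]).apply(np.r_[u,1]*[1,-1,-1])
def at(name,px,z,s=None):
    o,d=ray(name,px,s);return o+d*(z-o[2])/d[2]
def proj(name,P,s=None):
    m=r.camera_model(name);K=m["mtx"];P=np.atleast_2d(P)
    if name=="wrist":
        T=m["tool_from_camera"];p=(rot(s["ee_rot"]).inv().apply(P-s["ee_pos"])-T[:3,3])@T[:3,:3]*[1,-1,-1]
        h=np.hypot(p[:,0],p[:,1]);th=np.arctan2(h,p[:,2]);u=p[:,:2]/h[:,None]*th[:,None]
    else:
        p=rot(m["orientation"]).inv().apply(P-m["origin"])*[1,-1,-1];u=p[:,:2]/p[:,2:]
    return u*K[0,0]+K[:2,2]
def crop(im,x0,x1,y0,y1,k):
    c=cv2.resize(im[y0:y1,x0:x1],None,fx=k,fy=k,interpolation=cv2.INTER_CUBIC)
    for x in range((x0+9)//10*10,x1,10):
        cv2.line(c,((x-x0)*k,0),((x-x0)*k,6),(0,0,255),1);cv2.putText(c,str(x),((x-x0)*k,16),0,.35,(0,0,255),1)
    for y in range((y0+9)//10*10,y1,10):
        cv2.line(c,(0,(y-y0)*k),(6,(y-y0)*k),(0,0,255),1);cv2.putText(c,str(y),(8,(y-y0)*k+4),0,.35,(0,0,255),1)
    return c
def montage(fn,*cs):
    h=max(c.shape[0] for c in cs)
    o=np.hstack([cv2.copyMakeBorder(c,0,h-c.shape[0],0,4,0) for c in cs]);cv2.imwrite(fn,o);print(o.shape)
E
python3 - <<'E'
from h import *
t=cv2.imread("pics/top0.png");s=cv2.imread("pics/side0.png")
a=crop(t,170,220,170,275,5);b=crop(t,292,366,178,260,4);c=crop(s,255,335,168,256,3);d=crop(t,400,450,205,255,4);e=crop(s,280,325,275,325,4)
top=a
montage("pics/m1.png",a,np.vstack([b,cv2.copyMakeBorder(d,0,0,0,b.shape[1]-d.shape[1],0)]),np.vstack([c,cv2.copyMakeBorder(e,0,0,0,c.shape[1]-e.shape[1],0)]))
E
```

```text
(528, 798, 3)
```

View pics/m1.png

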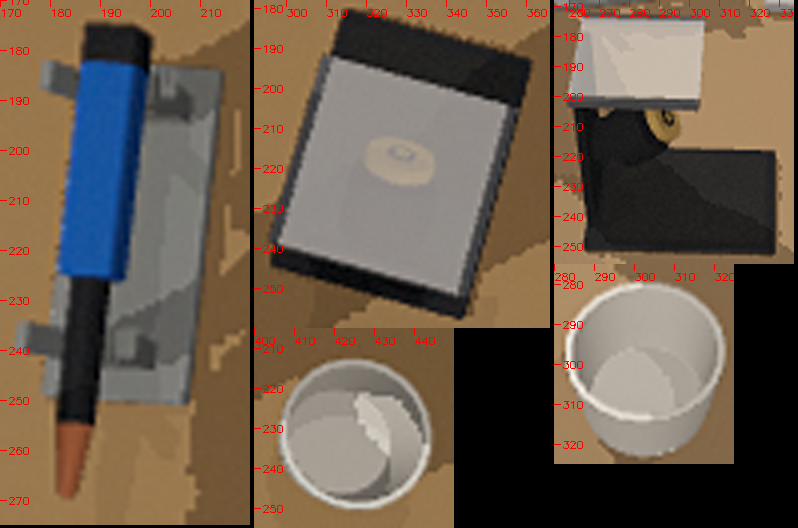

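The montage shows the stylus tip at about (183,269), the barrel and nose join at (185,254), and the barrel and handle join at (187.5,225). The stand's base front corners are at (312.5,180.5) and (361,193). The shield corners are near (309,192), (356,204), (295,240) and (343,251), with the disc ring at (328.5,216). The pot rim centre is at (425,231).

```bash
python3 - <<'E'
from h import *
np.set_printoptions(precision=1,suppress=True)
g=lambda n,x,y,z:at(n,(x,y),z)
print("tip",g("top",183.3,269.5,60),"nose",g("top",185,254,60),"barrel",g("top",187.5,225,60))
print("rest R corners",g("top",205.5,251,8),g("top",212,184,8))
print("base front",g("top",312.5,180.5,6),g("top",361,193,6))
print("shield",[g("top",*p,157) for p in((309,192),(356,204),(295,240),(343,251))])
print("disc",g("top",328.5,215.5,95),g("side",291.8,208.8,95))
print("base side cam",g("side",329,218.5,6),g("side",329,252.5,6))
print("pot",g("top",425.3,231.3,48),g("side",302.5,297,48))
print("spool",g("top",405,122,24),"pliers",g("top",236,133,10))
print("side tip",g("side",237,149.5,60))
E
```

```text
tip [379.3 257.7  60. ] nose [410.8 255.9  60. ] barrel [470.7 253.9  60. ]
rest R corners [420.6 226.8   8. ] [569.4 218.9   8. ]
base front [577.3  -5.3   6. ] [ 548.5 -113.3    6. ]
shield [array([520.1,  -0.2, 157. ]), array([496.9, -88.5, 157. ]), array([429.5,  25.6, 157. ]), array([409.1, -62.9, 157. ])]
disc [484.6 -38.3  95. ] [482.7 -46.7  95. ]
base side cam [582.6 -15.3   6. ] [ 552.3 -119.8    6. ]
pot [ 457.7 -242.3   48. ] [ 459.9 -246.1   48. ]
spool [ 707.8 -214.1   24. ] pliers [687.7 168.7  10. ]
side tip [389.3 256.7  60. ]
```

```bash
cat >> h.py <<'E'
def frame(tipdir):
    """tool rotation: x along the stylus tip direction, y level, z = x cross y (downish)"""
    x=np.array(tipdir,float);x/=np.linalg.norm(x)
    y=np.cross(x,[0,0,1]);y/=np.linalg.norm(y)
    return R.from_matrix(np.c_[x,y,np.cross(x,y)])
def tipdir(yaw,down):
    a,b=np.radians([yaw,down]);return np.array([np.cos(a)*np.cos(b),np.sin(a)*np.cos(b),-np.sin(b)])
def plan(P,Rt,n,grip,start=None,quiet=False):
    s=r.sense();p,Rc=start or (s["ee_pos"],rot(s["ee_rot"]))
    w=(Rc.inv()*Rt).as_rotvec()/n;d=(np.array(P)-p)/n;rows=[]
    for i in range(n):
        rows.append(list(np.round(Rc.inv().apply(d)/10,2))+list(np.round(np.degrees(w),2))+[grip]);Rc=Rc*R.from_rotvec(w)
    for i in range(0,n,8): print(", ".join(f"{v:g}" for q in rows[i:i+8] for v in q),"\n")
    return P,Rt
E
python3 - <<'E'
from h import *
print(frame(tipdir(180,0)).as_matrix())
plan([495,253.5,165],frame(tipdir(177.3,0)),8,8.5)
E
```

```text
[[-1.0000000e+00  1.2246468e-16  0.0000000e+00]
 [ 1.2246468e-16  1.0000000e+00 -0.0000000e+00]
 [-0.0000000e+00  0.0000000e+00 -1.0000000e+00]]
-4.2, -0.7, 1.03, -0.01, -0, -2.88, 8.5, -4.16, -0.91, 1.03, -0.01, -0, -2.88, 8.5, -4.11, -1.12, 1.03, -0.01, -0, -2.88, 8.5, -4.05, -1.33, 1.03, -0.01, -0, -2.88, 8.5, -3.97, -1.53, 1.03, -0.01, -0, -2.88, 8.5, -3.89, -1.73, 1.03, -0.01, -0, -2.88, 8.5, -3.8, -1.92, 1.03, -0.01, -0, -2.88, 8.5, -3.7, -2.11, 1.03, -0.01, -0, -2.88, 8.5
```

Call:
{"op": "jog_arm", "data": {"motion": [-4.2,-0.7,1.0,0,0,-2.9,8.5,-4.16,-0.9,1.0,0,0,-2.9,8.5,-4.1,-1.1,1.0,0,0,-2.9,8.5,-4.05,-1.3,1.0,0,0,-2.9,8.5,-4.0,-1.5,1.0,0,0,-2.9,8.5,-3.9,-1.7,1.0,0,0,-2.9,8.5,-3.8,-1.9,1.0,0,0,-2.9,8.5,-3.7,-2.1,1.0,0,0,-2.9,8.5]}}

```text
t: 0.95
ee_pos: [497.2, 254.4, 167.6]
ee_rot: [-0.0, 0.021, 1.0, -0.0]
wrist_force: [0.5, 1.0, -0.7]
gripper_width: 85.1
gripper_force: 0.0
```

Call:
{"op": "jog_arm", "data": {"motion": [0,0,0,0,0,0,8.5,0,0,0,0,0,0,8.5]}}

```text
t: 1.15
ee_pos: [496.2, 254.7, 167.3]
ee_rot: [-0.001, 0.023, 1.0, -0.0]
wrist_force: [-0.7, 0.0, 0.3]
gripper_width: 85.1
gripper_force: 0.0
```

```bash
python3 - <<'E'
from h import *
s=r.sense();im=r.capture("wrist");np.save("s1.npy",s,allow_pickle=True)
print(s["q"],s["ee_pos"],s["wrist_force"])
P=np.array([[380,260,60],[410,258,60],[470,255,60],[580,250,60]]);print(proj("wrist",P,s))
cv2.imwrite("pics/w1.png",im)
E
```

```text
[4.73976308e-01 4.01555806e-01 1.66472285e-02 1.18813752e+00
 4.01367890e-04 5.20576186e-01] [496.16687111 254.65210719 167.31495316] [-0.66367725  0.04293789  0.29430737]
[[325.08462704  54.54573362]
 [324.25931819  93.94364643]
 [324.03192086 172.32293307]
 [324.40076538 291.92736636]]
```

View pics/w1.png

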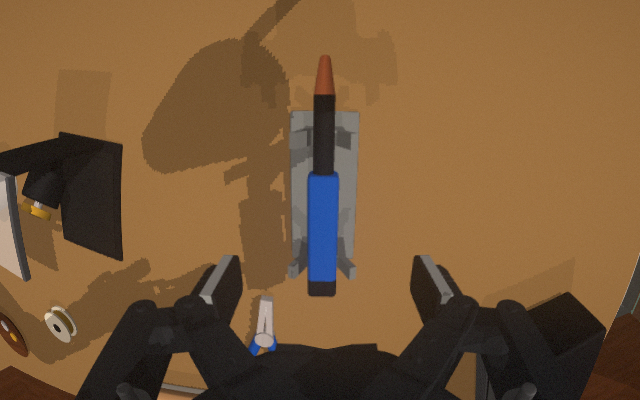

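The wrist picture shows the stylus tip at (325,55), the nose joint at (325,95) and the handle's rear end at (322,296). This agrees with the predicted positions.

```bash
python3 - <<'E'
from h import *
s=np.load("s1.npy",allow_pickle=True).item()
for px,z in (((325,54.5),60),((324.7,95),60),((323.7,150),60),((323.2,173.5),70),((322,282),72),((322,296),72),((291.5,111),8),((359,112),8)): print(px,at("wrist",px,z,s).round(1))
t=at("wrist",(325,54.5),60,s);b=at("wrist",(322,289),72,s)
d=(t-b)[:2];yaw=np.degrees(np.arctan2(d[1],d[0]));print(yaw)
o=t-115*tipdir(yaw,0);print("origin",o)
plan([o[0],o[1],58],frame(tipdir(yaw,0)),5,8.5)
E
```

```text
(325, 54.5) [380.  259.9  60. ]
(324.7, 95) [410.8 258.3  60. ]
(323.7, 150) [452.5 255.6  60. ]
(323.2, 173.5) [468.6 254.5  70. ]
(322, 282) [561.2 248.9  72. ]
(322, 296) [575.9 248.2  72. ]
(291.5, 111) [422.4 227.1   8. ]
(359, 112) [426.2 288.7   8. ]
176.54705068400656
origin [494.75291147 253.01301306  60.        ]
0.01, -0.05, 2.2, -0, -0.02, 0.18, 8.5, 0.01, -0.05, 2.2, -0, -0.02, 0.18, 8.5, 0.01, -0.05, 2.2, -0, -0.02, 0.18, 8.5, 0.01, -0.05, 2.2, -0, -0.02, 0.18, 8.5, 0.01, -0.05, 2.2, -0, -0.02, 0.18, 8.5
```

Call:
{"op": "jog_arm", "data": {"motion": [0.01,-0.05,2.2,0,0,0.2,8.5,0.01,-0.05,2.2,0,0,0.2,8.5,0.01,-0.05,2.2,0,0,0.2,8.5,0.01,-0.05,2.2,0,0,0.2,8.5,0.01,-0.05,2.2,0,0,0.2,8.5,0,0,0,0,0,0,8.5,0,0,0,0,0,0,8.5]}}

```text
t: 1.9
ee_pos: [494.6, 254.1, 58.8]
ee_rot: [-0.0, 0.03, 1.0, -0.0]
wrist_force: [-0.3, -0.4, -0.4]
gripper_width: 85.1
gripper_force: 0.0
```

Call:
{"op": "jog_arm", "data": {"motion": [0,0,0,0,0,0,1,0,0,0,0,0,0,1,0,0,0,0,0,0,1,0,0,0,0,0,0,1,0,0,0,0,0,0,1,0,0,0,0,0,0,1,0,0,0,0,0,0,1], "force": 60}}

```text
t: 2.6
ee_pos: [495.9, 253.3, 59.1]
ee_rot: [0.001, 0.031, 1.0, 0.0]
wrist_force: [-0.4, -0.8, 5.8]
gripper_width: 22.9
gripper_force: 59.3
```

Call:
{"op": "jog_arm", "data": {"motion": [0,0,-0.5,0,0,0,1,0,0,-1.5,0,0,0,1,0,0,-3,0,0,0,1,0,0,-3,0,0,0,1,0,0,-2,0,0,0,1,0,0,-1,0,0,0,1,0,0,0,0,0,0,1]}}

```text
t: 3.3
ee_pos: [496.1, 253.6, 169.4]
ee_rot: [0.001, 0.031, 1.0, 0.001]
wrist_force: [0.2, -0.2, -1.9]
gripper_width: 23.1
gripper_force: 58.8
```

```bash
python3 - <<'E'
from h import *
s=r.sense();im=r.capture("wrist");np.save("s2.npy",s,allow_pickle=True);cv2.imwrite("pics/w2full.png",im)
print(s["ee_pos"],s["wrist_force"],s["gripper_width"],s["gripper_force"])
T=rot(s["ee_rot"])
print(proj("wrist",s["ee_pos"]+T.apply([[115,0,-2],[85,0,-2],[25,0,-2]]),s))
montage("pics/w2.png",crop(im,290,360,0,200,3),crop(im,0,180,80,280,3))
E
```

```text
[496.10764019 253.55211557 169.39751486] [ 0.15844982 -0.20972659 -1.86846076] 23.092034767892333 58.79393756389618
[[324.28271721  16.3623144 ]
 [324.24430577  88.74196448]
 [324.35110122 230.33963885]]
(600, 758, 3)
```

View pics/w2.png

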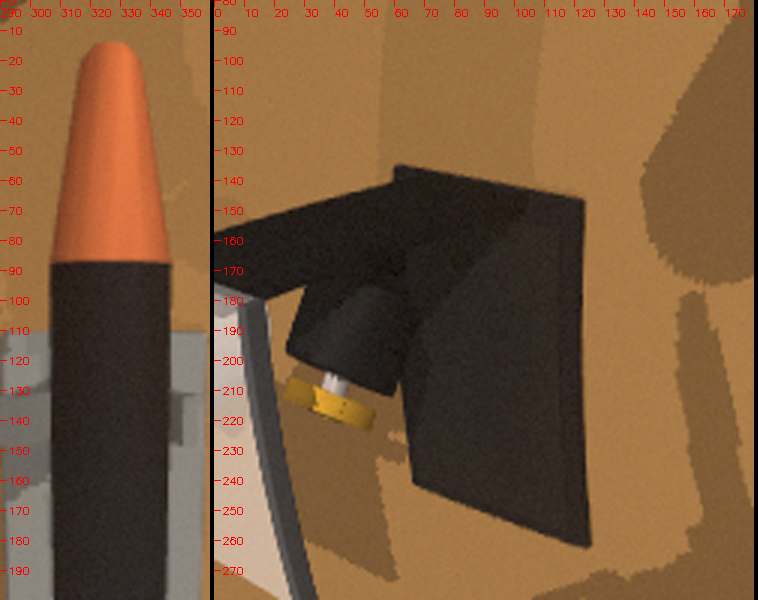

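The tip end shows at (326.5,14) and the nose joint at (326.5,87), so the stylus is held straight and is off by about 1 mm at most. The stand's base corners are at (122,147), (126,262) and (66,241), and the disc is at about (24–54, 205–223).

```bash
python3 - <<'E'
from h import *
from scipy.optimize import least_squares
np.set_printoptions(precision=1,suppress=True)
s2=np.load("s2.npy",allow_pickle=True).item()
obs=[("wrist",(122.3,146.5),(-65,55,6)),("wrist",(126,262),(85,55,6)),("wrist",(66,241),(85,-55,6)),
("top",(312.5,180.5),(85,55,6)),("top",(361,193),(85,-55,6)),
("top",(309,192),(27,48,157)),("top",(356,204),(27,-48,157)),("top",(295,240),(-65,48,157)),("top",(343,251),(-65,-48,157)),
("side",(328.5,218.5),(85,55,6)),("side",(328.5,252.5),(85,-55,6))]
def W(p,l): c,s=np.cos(p[2]),np.sin(p[2]);l=np.atleast_2d(l);return np.c_[p[0]+c*l[:,0]-s*l[:,1],p[1]+s*l[:,0]+c*l[:,1],l[:,2]]
f=lambda p,o:np.array([proj(n,W(p,l),s2)[0]-u for n,u,l in o])
for nm in (None,"wrist","top","side"):
    o=[q for q in obs if nm in(None,q[0])]
    k=least_squares(lambda p:f(p,o).ravel(),[482,-38,-.26],loss="soft_l1");print(nm,k.x[:2],np.degrees(k.x[2]))
    if nm is None: print(f(k.x,o));p=k.x
for n in("top","side","wrist"): print(n,"disc",proj(n,W(p,(0,0,95)),s2))
E
```

```text
None [482.8 -36.6] -15.818345596187898
[[-0.4 -0.7]
 [-1.4  0.9]
 [ 0.   0.2]
 [ 0.7 -1. ]
 [-0.3 -0.5]
 [-1.3 -0.9]
 [ 0.9  0.6]
 [-0.9 -2.1]
 [ 1.1  1. ]
 [-1.6 -2.1]
 [-1.5 -2.1]]
wrist [482.8 -35.6] -15.901035035335298
top [481.8 -36.8] -15.029405698960211
side [484.6 -43.6] -16.088488458593176
top disc [[327.6 216.4]]
side disc [[290.9 205.7]]
wrist disc [[ 37.7 217.3]]
```

```bash
cat >> h.py <<'E'
def tcp(tip,d):
    """TCP pose that puts the stylus tip at tip with the axis along d"""
    F=frame(d);return np.array(tip)-115*d+F.apply([0,0,2]),F
E
python3 - <<'E'
from h import *
pot=np.array([458,-242]);d=tipdir(152,50);h=tipdir(152,0)[:2]
A=plan([500,150,280],frame(tipdir(172,12)),6,1)
t=tcp([*(pot+8*h),190],d);print(t[0]);plan(*t,11,1,A)
E
```

```text
-0.18, -1.71, -1.87, 0.08, -2, 0.74, 1, -0.27, -1.71, -1.86, 0.08, -2, 0.74, 1, -0.36, -1.71, -1.84, 0.08, -2, 0.74, 1, -0.44, -1.71, -1.83, 0.08, -2, 0.74, 1, -0.53, -1.7, -1.81, 0.08, -2, 0.74, 1, -0.61, -1.7, -1.79, 0.08, -2, 0.74, 1 

[ 517.55716731 -273.66710758  276.80953574]
-0.67, -3.79, 0.17, 0.95, -3.42, 1.59, 1, -0.76, -3.77, 0.28, 0.95, -3.42, 1.59, 1, -0.85, -3.74, 0.39, 0.95, -3.42, 1.59, 1, -0.92, -3.71, 0.5, 0.95, -3.42, 1.59, 1, -0.99, -3.67, 0.62, 0.95, -3.42, 1.59, 1, -1.05, -3.63, 0.74, 0.95, -3.42, 1.59, 1, -1.11, -3.59, 0.87, 0.95, -3.42, 1.59, 1, -1.15, -3.54, 1, 0.95, -3.42, 1.59, 1 

-1.18, -3.49, 1.12, 0.95, -3.42, 1.59, 1, -1.21, -3.44, 1.25, 0.95, -3.42, 1.59, 1, -1.22, -3.38, 1.38, 0.95, -3.42, 1.59, 1
```

Call:
{"op": "jog_arm", "data": {"motion": [-0.18,-1.7,-1.87,0.1,-2,0.7,1,-0.27,-1.7,-1.86,0.1,-2,0.7,1,-0.36,-1.7,-1.84,0.1,-2,0.7,1,-0.44,-1.7,-1.83,0.1,-2,0.7,1,-0.53,-1.7,-1.81,0.1,-2,0.7,1,-0.61,-1.7,-1.79,0.1,-2,0.7,1]}}

```text
t: 3.95
ee_pos: [499.3, 149.6, 278.9]
ee_rot: [0.103, 0.067, 0.992, -0.009]
wrist_force: [-0.1, -0.7, -0.5]
gripper_width: 23.1
gripper_force: 58.9
```

Call:
{"op": "jog_arm", "data": {"motion": [-0.67,-3.8,0.17,0.95,-3.4,1.6,1,-0.76,-3.8,0.28,0.95,-3.4,1.6,1,-0.85,-3.7,0.39,0.95,-3.4,1.6,1,-0.92,-3.7,0.5,0.95,-3.4,1.6,1,-1,-3.7,0.62,0.95,-3.4,1.6,1,-1.05,-3.6,0.74,0.95,-3.4,1.6,1,-1.1,-3.6,0.87,0.95,-3.4,1.6,1,-1.15,-3.5,1,0.95,-3.4,1.6,1]}}

```text
t: 4.75
ee_pos: [512.7, -158.2, 276.4]
ee_rot: [0.329, 0.179, 0.924, -0.078]
wrist_force: [0.1, -0.8, -2.8]
gripper_width: 23.3
gripper_force: 59.0
```

Call:
{"op": "jog_arm", "data": {"motion": [-1.2,-3.5,1.1,0.95,-3.4,1.6,1,-1.2,-3.4,1.25,0.95,-3.4,1.6,1,-1.2,-3.4,1.4,0.95,-3.4,1.6,1,0,0,0,0,0,0,1,0,0,0,0,0,0,1]}}

```text
t: 5.25
ee_pos: [517.5, -272.4, 274.5]
ee_rot: [0.406, 0.219, 0.881, -0.102]
wrist_force: [0.3, -0.4, -0.7]
gripper_width: 23.2
gripper_force: 59.3
```

```bash
python3 - <<'E'
from h import *
s=r.sense();im=r.capture("wrist");np.save("s3.npy",s,allow_pickle=True)
T=rot(s["ee_rot"]);print(s["q"],s["ee_pos"],T.as_matrix()[:,0],"tip",s["ee_pos"]+T.apply([115,0,-2]))
a=np.linspace(0,2*np.pi,12);P=np.c_[458+36*np.cos(a),-242+36*np.sin(a),0*a+48]
for q in proj("wrist",P,s): cv2.circle(im,tuple(np.round(q).astype(int)),2,(0,0,255),-1)
t=r.capture("top");
montage("pics/w3.png",cv2.resize(im,None,fx=.8,fy=.8),crop(t,380,460,190,290,3))
E
```

```text
[-0.48219678 -0.08779485 -0.66135802  0.13347417 -0.00488039  0.00268262] [ 517.50950871 -272.44587597  274.49862954] [-0.57426262  0.30360045 -0.76029547] tip [ 450.12664888 -236.81805125  188.3638032 ]
(320, 760, 3)
```

View pics/w3.png

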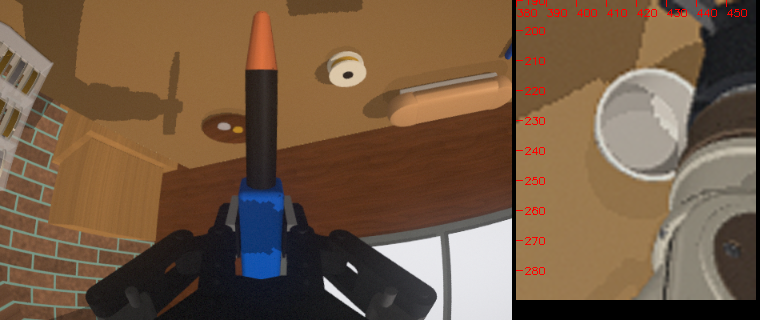

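The arm hovers with the tip above the pot. The pot rim is unmoved in the top crop, centred at (425,231), and is outside the wrist view. The tip computes to (450,-237), so I descend straight down.

```bash
python3 - <<'E'
from h import *
t=tcp([451,-238,18],tipdir(152,50));plan(*t,8,1)
s=r.sense();print(proj("side",[[451,-238,18],[451,-238,48]]))
E
```

```text
1.64, -0.03, 1.39, 0.01, -0.04, 0.02, 1, 1.64, -0.03, 1.39, 0.01, -0.04, 0.02, 1, 1.64, -0.03, 1.38, 0.01, -0.04, 0.02, 1, 1.64, -0.03, 1.38, 0.01, -0.04, 0.02, 1, 1.64, -0.03, 1.38, 0.01, -0.04, 0.02, 1, 1.64, -0.03, 1.38, 0.01, -0.04, 0.02, 1, 1.65, -0.03, 1.38, 0.01, -0.04, 0.02, 1, 1.65, -0.03, 1.38, 0.01, -0.04, 0.02, 1 

[[297.4860095  302.75812996]
 [297.1869448  294.52116004]]
```

Call:
{"op": "jog_arm", "data": {"motion": [1.6,0,1.4,0,0,0,1,1.6,0,1.4,0,0,0,1,1.6,0,1.4,0,0,0,1,1.6,0,1.4,0,0,0,1,1.6,0,1.4,0,0,0,1]}}

```text
t: 5.85
ee_pos: [521.8, -271.9, 171.4]
ee_rot: [0.409, 0.217, 0.88, -0.101]
wrist_force: [1.1, -0.3, -1.0]
gripper_width: 23.2
gripper_force: 59.4
```

Call:
{"op": "jog_arm", "data": {"motion": [1.6,0,1.4,0,0,0,1,1.6,0,1.4,0,0,0,1,1.6,0,1.4,0,0,0,1,0,0,0,0,0,0,1,0,0,0,0,0,0,1,0,0,0,0,0,0,1]}}

```text
t: 6.45
ee_pos: [523.2, -273.9, 109.7]
ee_rot: [0.41, 0.217, 0.88, -0.102]
wrist_force: [-0.2, -0.6, -0.3]
gripper_width: 23.4
gripper_force: 59.3
```

```bash
python3 - <<'E'
from h import *
s=r.sense();T=rot(s["ee_rot"]);print("tip",s["ee_pos"]+T.apply([115,0,-2]),s["wrist_force"])
im=r.capture("side");montage("pics/w4.png",crop(im,250,360,220,340,5))
d=tipdir(152,50);plan(*tcp([451,-238,190],d),8,1)
E
```

```text
tip [ 456.42698834 -238.84597717   22.86584275] [-0.23444814 -0.57875106 -0.28970057]
(600, 554, 3)
-1.56, -0.03, -1.39, 0.01, 0.01, 0.02, 1, -1.56, -0.03, -1.39, 0.01, 0.01, 0.02, 1, -1.56, -0.03, -1.39, 0.01, 0.01, 0.02, 1, -1.56, -0.03, -1.39, 0.01, 0.01, 0.02, 1, -1.56, -0.03, -1.39, 0.01, 0.01, 0.02, 1, -1.56, -0.03, -1.39, 0.01, 0.01, 0.02, 1, -1.56, -0.03, -1.39, 0.01, 0.01, 0.02, 1, -1.56, -0.03, -1.39, 0.01, 0.01, 0.02, 1
```

View pics/w4.png

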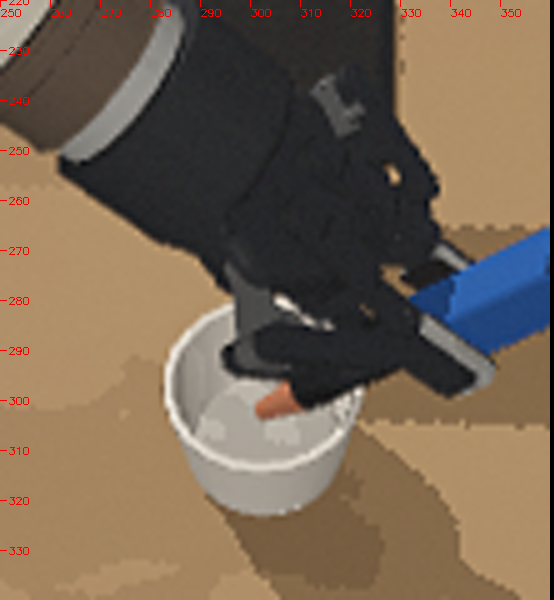

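The side view shows the copper tip well inside the pot at (300,302), with about 25 mm of it below the rim and the pot undisturbed. I'll go slightly deeper, then lift out and head for the stand.

Call:
{"op": "jog_arm", "data": {"motion": [0.4,0,0.3,0,0,0,1,0,0,0,0,0,0,1,0,0,0,0,0,0,1,-1,0,-0.9,0,0,0,1,-2.5,0,-2.2,0,0,0,1,-3,0,-2.6,0,0,0,1,-3,0,-2.6,0,0,0,1,-2.5,0,-2.2,0,0,0,1]}}

```text
t: 7.3
ee_pos: [519.2, -272.4, 265.4]
ee_rot: [0.41, 0.218, 0.88, -0.102]
wrist_force: [1.1, -0.8, -0.8]
gripper_width: 22.8
gripper_force: 59.3
```

```bash
python3 - <<'E'
from h import *
s=r.sense();T=rot(s["ee_rot"]);print("tip",s["ee_pos"]+T.apply([115,0,-2]),s["ee_pos"])
A=plan(*tcp([590,-150,180],tipdir(158,42)),5,1)
d=tipdir(180-15.6,35);disc=np.array([482.5,-37,95])
B=tcp(disc-80*d,d);print(B[0]);plan(*B,5,1,A)
E
```

```text
tip [ 452.40187159 -237.26257995  178.57357257] [ 519.17675617 -272.43208583  265.36770051]
-1.03, 3, 1.53, -0.85, 1.6, -0.8, 1, -1.12, 2.97, 1.54, -0.85, 1.6, -0.8, 1, -1.2, 2.93, 1.56, -0.85, 1.6, -0.8, 1, -1.28, 2.89, 1.57, -0.85, 1.6, -0.8, 1, -1.37, 2.84, 1.57, -0.85, 1.6, -0.8, 1 

[637.45532889 -80.2643052  205.209101  ]
1.7, 1.65, -0.18, -0.8, 1.4, -1, 1, 1.67, 1.68, -0.11, -0.8, 1.4, -1, 1, 1.64, 1.71, -0.05, -0.8, 1.4, -1, 1, 1.61, 1.74, 0.02, -0.8, 1.4, -1, 1, 1.58, 1.77, 0.08, -0.8, 1.4, -1, 1
```

Call:
{"op": "jog_arm", "data": {"motion": [-1,3,1.5,-0.85,1.6,-0.8,1,-1.1,3,1.5,-0.85,1.6,-0.8,1,-1.2,2.9,1.6,-0.85,1.6,-0.8,1,-1.3,2.9,1.6,-0.85,1.6,-0.8,1,-1.4,2.8,1.6,-0.85,1.6,-0.8,1]}}

```text
t: 7.8
ee_pos: [671.4, -181.9, 251.8]
ee_rot: [0.35, 0.178, 0.917, -0.068]
wrist_force: [0.1, -0.5, -1.2]
gripper_width: 23.1
gripper_force: 59.3
```

Call:
{"op": "jog_arm", "data": {"motion": [1.7,1.65,-0.2,-0.8,1.4,-1,1,1.7,1.7,-0.1,-0.8,1.4,-1,1,1.6,1.7,0,-0.8,1.4,-1,1,1.6,1.7,0,-0.8,1.4,-1,1,1.6,1.8,0.1,-0.8,1.4,-1,1,0,0,0,0,0,0,1,0,0,0,0,0,0,1]}}

```text
t: 8.5
ee_pos: [637.2, -79.9, 201.5]
ee_rot: [0.297, 0.129, 0.945, -0.04]
wrist_force: [-0.2, -0.2, -0.5]
gripper_width: 23.2
gripper_force: 59.3
```

```bash
python3 - <<'E'
from h import *
s=r.sense();T=rot(s["ee_rot"]);tip=s["ee_pos"]+T.apply([115,0,-2]);print("tip",tip,s["ee_pos"],T.as_matrix()[:,0],s["wrist_force"])
np.save("s5.npy",s,allow_pickle=True)
w=r.capture("wrist");sd=r.capture("side");t=r.capture("top")
print([proj(n,[tip,[482.5,-37,95]],s) for n in("wrist","side","top")])
x=cv2.resize(w[0:140,230:430],None,fx=1.9,fy=1.9)
cv2.imwrite("pics/side5.png",sd);cv2.imwrite("pics/top5.png",t);cv2.imwrite("pics/wr5.png",w)
montage("pics/w5.png",np.vstack([crop(w,225,425,0,110,2),crop(sd,255,355,150,240,4)]),crop(t,290,370,150,260,4))
d=tipdir(180-15.6,35);disc=np.array([482.5,-37,95])
plan(*tcp(disc-25*d,d),4,1)
E
```

```text
tip [545.18870052 -54.20768225 137.50693125] [637.21456327 -79.90237385 201.53835642] [-0.79065619  0.22077162 -0.57107153] [-0.19017799 -0.19000286 -0.4561249 ]
[array([[ 324.34466995,   15.50256306],
       [ 323.97002369, -129.28527526]]), array([[319.71954165, 192.59611993],
       [290.79573143, 205.89040615]]), array([[337.00180031, 181.29588801],
       [327.85771291, 216.5242228 ]])]
(580, 728, 3)
1.35, 0.01, -0.07, 0, -0.02, -0.02, 1, 1.35, 0.01, -0.07, 0, -0.02, -0.02, 1, 1.35, 0.01, -0.07, 0, -0.02, -0.02, 1, 1.35, 0.01, -0.07, 0, -0.02, -0.02, 1
```

View pics/w5.png

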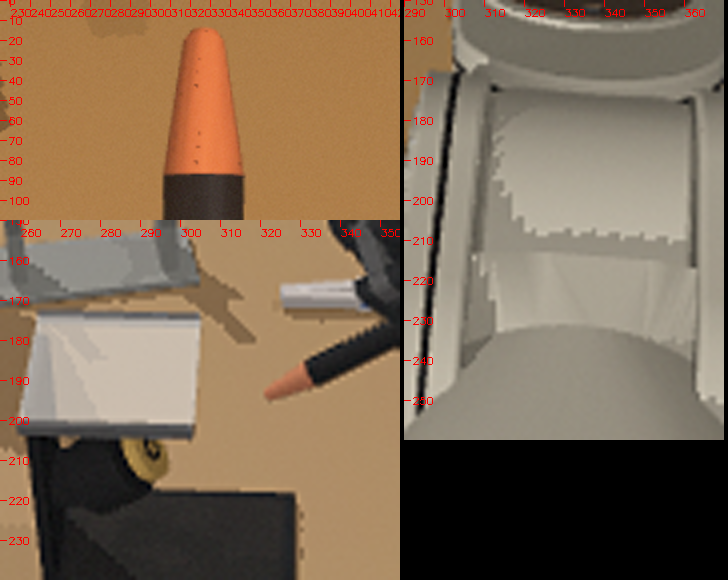

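In the side view the tip is at (319.5,193.5) and the disc ring at about (292,207). Both are within 1–2 px of prediction. I'll measure the disc numerically.

```bash
python3 - <<'E'
from h import *
im=cv2.imread("pics/side5.png");hsv=cv2.cvtColor(im,cv2.COLOR_BGR2HSV)
print("    "+"".join(str(x%10) for x in range(280,302)))
for y in range(200,222):
    print(y,"".join("y" if (h:=hsv[y,x])[1]>90 and h[2]>80 else ("o" if h[1]>90 and h[2]>40 else "." if h[2]<60 else "-") for x in range(280,302)), hsv[y,284:300,2])
a=np.linspace(0,2*np.pi,16,endpoint=False);c=np.array([484,-38,95]);d=-tipdir(164.4,35)
F=frame(d).as_matrix();P=c+18*(np.cos(a)[:,None]*F[:,1]+np.sin(a)[:,None]*F[:,2]);print(proj("side",P).round(1),proj("side",c))
E
```

```text
0123456789012345678901
200 ---------------------- [180 179 180 172 166 164 164 173 205 204 204 204 204 205 204 204]
201 ---------------------- [89 88 90 87 88 86 88 87 86 85 85 86 84 94 94 94]
202 ---------------------- [74 74 72 74 74 74 76 76 78 75 77 78 76 78 80 80]
203 ---------------------- [67 70 69 68 66 66 69 65 69 68 67 68 67 67 64 63]
204 .....-y----.---------- [ 57  98 110 101  92  89  87  52  79  78  86  98 105 104  94  93]
205 .....yyyyyy.yoyyyyyyyy [ 18  96 165 158 147 127 106  14  82  68 122 163 183 183 182 183]
206 .....yyyyyy.yooyyyyyyy [ 15  94 164 159 151 122 127  23 125  79  68 119 155 178 177 176]
207 .....oyyyyyooyoyyyyyyy [ 17  46 166 160 167 125 125  72  65 126  64 122 149 178 176 175]
208 ......yyyyyy.o.yyyyyyy [ 17  14 164 166 166 152 123  82  21  67  11 123 126 180 176 175]
209 ......yyyyyyo.oyyyyyyy [ 20  22  87 169 166 160 126 123  80  30  57 124 117 177 177 175]
210 .......yyyyyyyyyyyyyyy [ 20  19  16 172 166 163 148 124 125 102 126 122 118 155 177 175]
211 .......yyyyyyyyyyyyyyy [ 21  22  15  88 163 162 159 136 119 124 121 120 117 164 177 176]
212 .....
[... 427 characters left out ...]
147 180 177 177 176 176 176]
217 .............--yyyyyy- [ 26  26  28  27  25  20  21  24  22  74  68 108 108 108 107 108]
218 ...................... [25 26 22 24 20 25 22 25 43 39 36 38 36 35 35 33]
219 ...................... [24 22 26 23 24 20 36 47 47 47 43 47 48 46 46 45]
220 ...................... [23 20 22 22 33 45 44 46 46 44 44 46 47 49 49 45]
221 ...................... [21 37 35 50 45 41 44 47 43 46 44 46 45 44 43 45]
[[291.  211.7]
 [292.9 213.1]
 [294.5 213.4]
 [295.7 212.5]
 [296.2 210.7]
 [296.  208.3]
 [295.2 205.5]
 [293.7 202.8]
 [292.  200.6]
 [290.2 199.2]
 [288.5 198.8]
 [287.3 199.6]
 [286.7 201.3]
 [286.9 203.8]
 [287.8 206.7]
 [289.2 209.5]] [[291.53361767 206.07759512]]
```

```bash
python3 - <<'E'
from h import *
d=tipdir(164.4,35);disc=np.array([484,-38,95])
plan(*tcp(disc-15*d,d),5,1)
E
```

```text
1.25, -0, -0.03, 0, -0.02, -0.02, 1, 1.25, -0, -0.03, 0, -0.02, -0.02, 1, 1.25, -0, -0.03, 0, -0.02, -0.02, 1, 1.25, -0, -0.03, 0, -0.02, -0.02, 1, 1.25, -0, -0.03, 0, -0.02, -0.02, 1
```

Call:
{"op": "jog_arm", "data": {"motion": [1.25,0,0,0,0,0,1,1.25,0,0,0,0,0,1,1.25,0,-0.05,0,0,0,1,1.25,0,-0.05,0,0,0,1,1.25,0,-0.05,0,0,-0.1,1,0,0,0,0,0,0,1,0,0,0,0,0,0,1]}}

```text
t: 9.35
ee_pos: [588.1, -66.9, 167.9]
ee_rot: [0.297, 0.129, 0.945, -0.041]
wrist_force: [0.2, -0.5, -0.8]
gripper_width: 23.2
gripper_force: 59.3
```

```bash
python3 - <<'E'
from h import *
S=[]
for i in range(4): S.append(r.sense());sd=r.capture("side")
w=r.capture("wrist");cv2.imwrite("pics/side6.png",sd);cv2.imwrite("pics/wr6.png",w)
for s in S:
    T=rot(s["ee_rot"]);print("tip",(s["ee_pos"]+T.apply([115,0,-2])).round(2),T.as_matrix()[:,0].round(4),s["wrist_force"].round(2))
s["ee_pos"]=np.mean([q["ee_pos"] for q in S],0);np.save("s6.npy",s,allow_pickle=True)
T=rot(s["ee_rot"]);X=lambda x:s["ee_pos"]+T.apply([x,0,-2])
print("axis proj 115,100,85,60",proj("side",[X(115),X(100),X(85),X(60)]).round(1).tolist())
hsv=cv2.cvtColor(sd,cv2.COLOR_BGR2HSV)
print("    "+"".join(str(x%10) for x in range(284,320)))
for y in range(188,212): print(y,"".join("O" if (h:=hsv[y,x])[1]>130 and h[0]<13 and h[2]>60 else "." if h[2]<60 else "-" for x in range(284,320)))
montage("pics/w6.png",crop(sd,270,335,170,225,8))
E
```

```text
tip [496.18 -41.23 103.71] [-0.7899  0.2203 -0.5723] [ 0.24 -0.5  -0.82]
tip [496.77 -41.24 104.07] [-0.7894  0.2203 -0.573 ] [ 0.15  0.32 -1.33]
tip [496.98 -41.14 104.17] [-0.7893  0.2202 -0.5732] [ 0.38  0.64 -0.93]
tip [496.87 -41.12 104.06] [-0.7895  0.2201 -0.5729] [ 0.11 -0.67 -0.36]
axis proj 115,100,85,60 [[297.2, 203.2], [302.6, 200.6], [308.1, 197.9], [317.4, 193.4]]
    456789012345678901234567890123456789
188 ------------------------------------
189 ------------------------------------
190 ------------------------------------
191 ----------------------------------..
192 --------------------------------....
193 ------------------------------......
194 ----------------------------........
195 --------------------------..........
196 ------------------------............
197 -----------------------O............
198 ---------------------OOO..........--
199 --------------------OOOO-.......----
200 --------------------OOOOO.....------
201 --------------------OOOOOO..--------
202 --------------------OOOOOO----------
203 --------------------OOO-------------
204 .------.----------------------------
205 .------.-------OO-------------------
206 .------.----------------------------
207 ..----------------------------------
208 ..------.-.-------------------------
209 ..-------.--------------------------
210 ...---------------------------------
211 ...---------------------------------
(440, 524, 3)
```

View pics/w6.png

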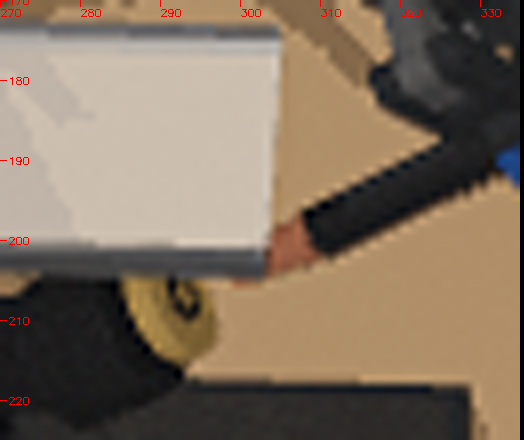

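The side crop shows the nose joint at (308,199) and the ring at (292.4,207), so the disc is about 1–2 mm farther in +x than assumed. I'll correct for that and approach in small steps.

```bash
cat >> h.py <<'E'
D=tipdir(180-15.7,35)
def off(disc,tilt=0):
    """mean tip error (mm) from disc in axial, level-sideways, up-perpendicular; axial force"""
    S=[]
    for i in range(5): S.append(r.sense());r.capture("side")
    t=np.mean([s["ee_pos"]+rot(s["ee_rot"]).apply([115,0,-2]) for s in S],0)-disc
    F=frame(D).as_matrix();f=np.mean([s["wrist_force"] for s in S],0)
    print("axial,side,perp",(t@F).round(2),"force in tool axes",(f@F).round(2),S[-1]["t"])
    a=R.from_matrix(F).inv()*rot(S[-1]["ee_rot"]);print("angle err deg",np.degrees(a.as_rotvec()).round(2))
E
python3 - <<'E'
from h import *
off([485.2,-38,95])
E
```

```text
axial,side,perp [-14.03   0.16  -0.48] force in tool axes [ 0.66 -0.23  1.59] 9.8
angle err deg [-0.09  0.16 -0.14]
```

Call:
{"op": "jog_arm", "data": {"motion": [0.4,0,0.05,0,-0.1,0.1,1,0.4,0,0,0,0,0,1,0.2,0,0,0,0,0,1,0,0,0,0,0,0,1,0,0,0,0,0,0,1]}}

```text
t: 10.35
ee_pos: [580.0, -64.2, 161.1]
ee_rot: [0.297, 0.13, 0.945, -0.04]
wrist_force: [0.2, -0.7, -0.3]
gripper_width: 23.2
gripper_force: 59.3
```

```bash
python3 - <<'E'
from h import *
off([485.2,-38,95])
E
```

```text
axial,side,perp [-3.67  0.36  0.14] force in tool axes [ 0.48 -0.08  0.68] 10.55
angle err deg [-0.09  0.04 -0.03]
```

Call:
{"op": "jog_arm", "data": {"motion": [0.1,0,0,0,0,0,1,0.1,-0.02,0,0,0,0,1,0.05,0,0,0,0,0,1,0,0,0,0,0,0,1]}}

```text
t: 11.0
ee_pos: [577.8, -63.8, 159.5]
ee_rot: [0.297, 0.13, 0.945, -0.04]
wrist_force: [0.5, -1.3, -1.5]
gripper_width: 23.0
gripper_force: 59.3
```

```bash
python3 - <<'E'
from h import *
off([485.2,-38,95])
E
```

```text
axial,side,perp [-0.89  0.11  0.14] force in tool axes [ 0.46 -0.43  0.59] 11.2
angle err deg [-0.09  0.06 -0.04]
```

Call:
{"op": "jog_arm", "data": {"motion": [0.05,0,0,0,0,0,1,0.05,0,0,0,0,0,1,0,0,0,0,0,0,1,0,0,0,0,0,0,1]}}

```text
t: 11.65
ee_pos: [577.1, -63.6, 159.0]
ee_rot: [0.297, 0.13, 0.945, -0.04]
wrist_force: [-0.1, 0.3, -0.1]
gripper_width: 23.2
gripper_force: 59.3
```

```bash
python3 - <<'E'
from h import *
off([485.2,-38,95])
im=cv2.imread("pics/side6.png");im2=r.capture("side");cv2.imwrite("pics/side7.png",im2)
hsv=cv2.cvtColor(im2,cv2.COLOR_BGR2HSV)
print("    "+"".join(str(x%10) for x in range(284,314)))
for y in range(195,218): print(y,"".join("O" if (h:=hsv[y,x])[1]>130 and h[0]<13 and h[2]>60 else "." if h[2]<60 else "y" if h[0]>=18 and h[1]>140 else "-" for x in range(284,314)))
E
```

```text
axial,side,perp [0.05 0.12 0.14] force in tool axes [ 0.79 -0.12  0.98] 11.85
angle err deg [-0.09  0.06 -0.04]
    456789012345678901234567890123
195 ---------------------------...
196 -------------------------.....
197 -----------------------.......
198 --------------------..........
199 --------------------..........
200 --------------------..........
201 -------------------..........-
202 -------------------........---
203 -------------------.....------
204 .------.-----------OO.--------
205 .yyyyyy.yOOOOOOOOOOO----------
206 .-yyyyy.yOOOOOOOO-------------
207 ..yy-yy-y-OOOO----------------
208 ..yyyyy-.-O-y-----------------
209 ..-yyyyyy..yy-----------------
210 ...yyyyyyyyyy-----------------
211 ...-yyyyyyyyy-----------------
212 ....yyyyyyyyy-----------------
213 .....yyyyyyy------------------
214 ......yyyy--------------------
215 ........y---------------------
216 .........---------------------
217 .........---------------------
```

Call:
{"op": "jog_arm", "data": {"motion": [0.05,0,0,0,0,0,1,0.05,0,0,0,0,0,1,0,0,0,0,0,0,1,0,0,0,0,0,0,1]}}

```text
t: 12.35
ee_pos: [576.3, -63.4, 158.5]
ee_rot: [0.297, 0.13, 0.945, -0.04]
wrist_force: [-0.7, 0.3, -1.5]
gripper_width: 22.8
gripper_force: 59.4
```

```bash
python3 - <<'E'
from h import *
off([485.2,-38,95])
E
```

```text
axial,side,perp [1.09 0.11 0.13] force in tool axes [ 0.8  -0.65  1.34] 12.55
angle err deg [-0.09  0.07 -0.04]
```

Call:
{"op": "jog_arm", "data": {"motion": [0.05,0,0,0,0,0,1,0.05,0,0,0,0,0,1,0,0,0,0,0,0,1,0,0,0,0,0,0,1]}}

```text
t: 13.0
ee_pos: [575.9, -63.3, 158.3]
ee_rot: [0.298, 0.13, 0.945, -0.04]
wrist_force: [1.0, -0.5, -1.3]
gripper_width: 23.0
gripper_force: 59.4
```

```bash
python3 - <<'E'
from h import *
off([485.2,-38,95])
E
```

```text
axial,side,perp [1.62 0.14 0.14] force in tool axes [-0.58 -0.11  0.96] 13.2
angle err deg [-0.09  0.03 -0.03]
```

```bash
cat > fit.py <<'E'
from h import *
from scipy.optimize import minimize
def model_mask(polys,off,x0,x1,y0,y1,k=8):
    o=np.zeros(((y1-y0)*k,(x1-x0)*k),np.uint8)
    for p,v in polys: cv2.fillPoly(o,[np.round(((p+off-[x0,y0]+.5)*k)).astype(np.int32)],v)
    return cv2.resize(o,(x1-x0,y1-y0),interpolation=cv2.INTER_AREA)/255.
a=np.linspace(0,2*np.pi,40);F=frame(D).as_matrix();c=np.array([484,-38,95.])
circ=lambda rad,ax=0:proj("side",c-ax*D+rad*(np.cos(a)[:,None]*F[:,1]+np.sin(a)[:,None]*F[:,2]))
c0=proj("side",c)[0];B=(286,305,205,213)
cut=lambda m:m[B[2]:B[3],B[0]:B[1]].astype(float)
def best(f,x0):
    b=min(((f([u,v]),u,v) for u in np.arange(-2,4,.1) for v in np.arange(-2,4,.1)));return b
V=cut(cv2.cvtColor(cv2.imread("pics/side5.png"),cv2.COLOR_BGR2HSV)[:,:,2])
dark=np.clip((115-V)/100,0,1);dark[:,:3]=0;dark[:,11:]=0;dark[5:,:]*=(V[5:,:]>40)
res=[]
for ro in (3,3.5,4,4.5,5,5.5,6):
  for wd in (1.,1.5,2,2.5):
    g=lambda o:((model_mask([(circ(ro),255),(circ(ro-wd),0)],np.array(o),*B)-dark)[:,3:11]**2).sum()
    res.append((*best(g,0),ro,wd))
b=min(res);print("ring fit",np.round(b,2));ring=np.array(b[1:3])
def tipfit(name):
    im1=cut(cv2.imread("pics/side5.png"));im2=cut(cv2.imread(name))
    df=np.clip(np.abs(im1-im2).max(2)/70,0,1)
    hull=lambda:cv2.convexHull(np.vstack([circ(2.5),circ(8,30)]).astype(np.float32))[:,0]
    h=hull();g=lambda o:((model_mask([(h,255)],np.array(o),*B)-df)**2).sum()
    b=best(g,0);d=np.array(b[1:])-ring
    lat=(circ(1)[0]-c0);per=proj("side",c+F[:,2])[0]-c0;lat=proj("side",c+F[:,1])[0]-c0
    print("tip fit",np.round(b,2),"rel px",d,"-> lateral(tool y), perp(tool z) mm",np.linalg.solve(np.c_[lat,per],d).round(2));print(df.round(1)[:5,5:])
if __name__=="__main__":
    cv2.imwrite("pics/side8.png",r.capture("side"));tipfit("pics/side7.png");tipfit("pics/side8.png")
E
python3 fit.py
```

```text
Traceback (most recent call last):
  File "fit.py", line 19, in <module>
    res.append((*best(g,0),ro,wd))
                 ~~~~^^^^^
  File "fit.py", line 12, in best
    b=min(((f([u,v]),u,v) for u in np.arange(-2,4,.1) for v in np.arange(-2,4,.1)));return b
  File "fit.py", line 12, in <genexpr>
    b=min(((f([u,v]),u,v) for u in np.arange(-2,4,.1) for v in np.arange(-2,4,.1)));return b
            ~^^^^^^^
  File "fit.py", line 18, in <lambda>
    g=lambda o:((model_mask([(circ(ro),255),(circ(ro-wd),0)],np.array(o),*B)-dark)[:,3:11]**2).sum()
                              ~~~~^^^^
  File "fit.py", line 8, in <lambda>
    circ=lambda rad,ax=0:proj("side",c-ax*D+rad*(np.cos(a)[:,None]*F[:,1]+np.sin(a)[:,None]*F[:,2]))
                         ~~~~^^^^^^^^^^^^^^^^^^^^^^^^^^^^^^^^^^^^^^^^^^^^^^^^^^^^^^^^^^^^^^^^^^^^^^^
  File "h.py", line 16, in proj
    m=r.camera_model(name);K=m["mtx"];P=np.atleast_2d(P)
ValueError: time passes only in moves, steps and waits
```

```bash
sed -i 's/r\.camera_model(name)/cm(name)/g; s/^from scipy.spatial.*/&\nimport functools\ncm=functools.cache(r.camera_model)/' h.py; sed -i 's/^c0=proj/circ=functools.cache(circ);c0=proj/; s/^import numpy.*/&/' fit.py; python3 fit.py
```

```text
ring fit [1.49 0.9  0.6  6.   2.5 ]
tip fit [3.69 1.9  0.7 ] rel px [1.  0.1] -> lateral(tool y), perp(tool z) mm [2.68 3.53]
[[0.  0.  0.5 0.5 0.4 0.7 0.7 0.7 0.8 0.8 0.8 0.7 0.8 0.5]
 [0.  0.  1.  1.  0.5 0.4 0.7 0.7 0.9 0.8 0.4 0.5 0.1 0.1]
 [0.  0.  0.2 1.  0.3 0.5 0.7 0.4 0.6 0.1 0.1 0.1 0.1 0. ]
 [0.1 0.  0.  1.  0.2 0.2 0.1 0.1 0.1 0.1 0.  0.  0.  0. ]
 [0.  0.  0.  0.  0.  0.  0.  0.  0.  0.  0.  0.  0.  0. ]]
tip fit [6.37 0.1  1.2 ] rel px [-0.8  0.6] -> lateral(tool y), perp(tool z) mm [-4.17 -2.61]
[[0.1 0.2 0.9 0.5 0.4 0.7 0.7 0.7 0.8 0.8 0.8 0.7 0.8 1. ]
 [0.3 0.4 1.  1.  0.5 0.4 0.7 0.7 0.9 0.7 0.6 0.5 0.1 0.1]
 [0.8 1.  0.5 1.  0.3 0.5 0.8 0.4 0.5 0.1 0.1 0.  0.1 0. ]
 [0.  0.3 0.4 1.  0.2 0.2 0.1 0.1 0.1 0.1 0.  0.  0.  0. ]
 [0.  0.  0.1 0.  0.  0.1 0.1 0.  0.  0.  0.  0.  0.  0. ]]
```

Call:
{"op": "jog_arm", "data": {"motion": [-0.3,0,0,0,0,0,1,0,0,-0.06,0,0,0,1,0,-0.01,-0.06,0,0,0,1,0,0,0,0,0,0,1,0,0,0,0,0,0,1]}}

```text
t: 13.8
ee_pos: [577.0, -63.8, 160.4]
ee_rot: [0.297, 0.13, 0.945, -0.04]
wrist_force: [0.0, 0.2, -0.5]
gripper_width: 23.0
gripper_force: 59.4
```

```bash
python3 - <<'E'
from h import *
off([483.5,-37.6,95])
E
python3 fit.py 2>&1 | tail -6
```

```text
axial,side,perp [-2.13  0.06 -0.06] force in tool axes [0.63 0.27 0.97] 14.0
angle err deg [-0.09  0.08 -0.04]
tip fit [2.43 1.7  0.2 ] rel px [ 0.8 -0.4] -> lateral(tool y), perp(tool z) mm [3.57 2.67]
[[0.  0.  0.9 0.6 0.4 0.7 0.7 0.8 0.8 0.8 0.9 0.5 0.4 0.5]
 [0.  0.  1.  1.  0.5 0.5 0.8 0.7 0.8 0.4 0.3 0.1 0.1 0.1]
 [0.  0.  0.1 1.  0.2 0.5 0.4 0.1 0.1 0.1 0.  0.  0.  0. ]
 [0.  0.  0.  0.1 0.  0.  0.  0.  0.  0.  0.  0.  0.  0. ]
 [0.  0.  0.  0.  0.  0.  0.  0.  0.  0.  0.  0.1 0.  0. ]]
```

Call:
{"op": "jog_arm", "data": {"motion": [0.07,0,0,0,0,0,1,0.07,0,0,0,0,0,1,0.06,0,0,0,0,0,1,0.05,0,0,0,0,0,1,0.05,0,0,0,0,0,1,0,0,0,0,0,0,1,0,0,0,0,0,0,1]}}

```text
t: 14.8
ee_pos: [575.2, -63.2, 159.3]
ee_rot: [0.298, 0.13, 0.945, -0.04]
wrist_force: [1.0, -0.6, 0.2]
gripper_width: 23.0
gripper_force: 59.4
```

```bash
python3 - <<'E'
from h import *
off([483.5,-37.6,95])
E
```

```text
axial,side,perp [ 0.18  0.11 -0.06] force in tool axes [-0.93 -0.02  0.61] 15.0
angle err deg [-0.09  0.03 -0.03]
```

Call:
{"op": "jog_arm", "data": {"motion": [0.04,0,0,0,0,0,1,0.03,0,0,0,0,0,1,0,0,0,0,0,0,1,0,0,0,0,0,0,1,0,0,0,0,0,0,1]}}

```text
t: 15.55
ee_pos: [574.7, -63.0, 158.9]
ee_rot: [0.298, 0.13, 0.945, -0.04]
wrist_force: [2.0, 0.0, 0.8]
gripper_width: 23.2
gripper_force: 59.4
```

```bash
python3 - <<'E'
from h import *
off([483.5,-37.6,95])
E
```

```text
axial,side,perp [ 0.92  0.14 -0.05] force in tool axes [-2.29 -0.18  0.71] 15.75
angle err deg [-0.09  0.03 -0.03]
```

Call:
{"op": "jog_arm", "data": {"motion": [0,0,0,0,0,0,1,0,0,0,0,0,0,1,0,0,0,0,0,0,1,0,0,0,0,0,0,1,0,0,0,0,0,0,1,0,0,0,0,0,0,1,0,0,0,0,0,0,1,0,0,0,0,0,0,1]}}

```text
t: 16.6
ee_pos: [574.4, -62.9, 158.6]
ee_rot: [0.298, 0.13, 0.945, -0.04]
wrist_force: [3.4, -0.8, 0.1]
gripper_width: 23.4
gripper_force: 59.4
```

Call:
{"op": "jog_arm", "data": {"motion": [0,0,0,0,0,0,1,0,0,0,0,0,0,1,0,0,0,0,0,0,1,0,0,0,0,0,0,1,0,0,0,0,0,0,1]}}

```text
t: 17.1
ee_pos: [574.4, -62.9, 158.5]
ee_rot: [0.297, 0.13, 0.945, -0.04]
wrist_force: [2.6, -1.2, 0.7]
gripper_width: 23.1
gripper_force: 59.4
```

```bash
python3 - <<'E'
from h import *
off([483.5,-37.6,95])
A=plan(*tcp(r.sense()["ee_pos"]*0+np.array([483.5,-37.6,95])-90*D,D),6,1)
E
```

```text
axial,side,perp [ 1.29  0.12 -0.06] force in tool axes [-3.19 -0.07  0.75] 17.3
angle err deg [-0.09  0.06 -0.04]
-1.52, -0, -0, 0.02, -0.01, 0.01, 1, -1.52, -0, -0, 0.02, -0.01, 0.01, 1, -1.52, -0, -0, 0.02, -0.01, 0.01, 1, -1.52, -0, -0, 0.02, -0.01, 0.01, 1, -1.52, -0, -0, 0.02, -0.01, 0.01, 1, -1.52, -0, -0, 0.02, -0.01, 0.01, 1
```

Call:
{"op": "jog_arm", "data": {"motion": [0,0,0,0,0,0,1,0,0,0,0,0,0,1,0,0,0,0,0,0,1,0,0,0,0,0,0,1,0,0,0,0,0,0,1,0,0,0,0,0,0,1,0,0,0,0,0,0,1,0,0,0,0,0,0,1]}}

```text
t: 18.15
ee_pos: [574.3, -63.0, 158.5]
ee_rot: [0.297, 0.13, 0.945, -0.04]
wrist_force: [2.8, -0.4, 1.6]
gripper_width: 23.2
gripper_force: 59.4
```

Call:
{"op": "jog_arm", "data": {"motion": [0,0,0,0,0,0,1,0,0,0,0,0,0,1,0,0,0,0,0,0,1,0,0,0,0,0,0,1]}}

```text
t: 18.55
ee_pos: [574.3, -63.0, 158.5]
ee_rot: [0.297, 0.13, 0.945, -0.04]
wrist_force: [3.3, -1.1, 2.0]
gripper_width: 22.9
gripper_force: 59.4
```

Call:
{"op": "jog_arm", "data": {"motion": [-0.3,0,0,0,0,0,1,-1,0,0,0,0,0,1,-2,0,0,0,0,0,1,-2.5,0,0,0,0,0,1,-2.5,0,0,0,0,0,1,-1.5,0,0,0,0,0,1]}}

```text
t: 19.15
ee_pos: [652.8, -85.0, 215.2]
ee_rot: [0.297, 0.13, 0.945, -0.04]
wrist_force: [0.9, 0.1, -1.3]
gripper_width: 22.9
gripper_force: 59.4
```

```bash
python3 - <<'E'
from h import *
A=plan([600,90,260],frame(tipdir(172,15)),6,1)
B=plan([495.5,253.4,120],frame(tipdir(176.5,0)),6,1,A)
E
```

```text
0.91, 2.57, -1.54, -0.53, 3.31, -1.16, 1, 0.95, 2.61, -1.47, -0.53, 3.31, -1.16, 1, 0.98, 2.64, -1.39, -0.53, 3.31, -1.16, 1, 1, 2.67, -1.31, -0.53, 3.31, -1.16, 1, 1.02, 2.7, -1.22, -0.53, 3.31, -1.16, 1, 1.03, 2.74, -1.14, -0.53, 3.31, -1.16, 1 

2.64, 2.45, 1.71, -0.1, 2.5, -0.75, 1, 2.53, 2.49, 1.83, -0.1, 2.5, -0.75, 1, 2.41, 2.51, 1.94, -0.1, 2.5, -0.75, 1, 2.29, 2.54, 2.05, -0.1, 2.5, -0.75, 1, 2.17, 2.57, 2.15, -0.1, 2.5, -0.75, 1, 2.04, 2.59, 2.24, -0.1, 2.5, -0.75, 1
```

Call:
{"op": "jog_arm", "data": {"motion": [0.9,2.6,-1.5,-0.5,3.3,-1.2,1,0.95,2.6,-1.5,-0.5,3.3,-1.2,1,1,2.6,-1.4,-0.5,3.3,-1.2,1,1,2.7,-1.3,-0.5,3.3,-1.2,1,1,2.7,-1.2,-0.5,3.3,-1.1,1,1,2.7,-1.1,-0.5,3.3,-1.1,1]}}

```text
t: 19.75
ee_pos: [598.0, 91.0, 258.2]
ee_rot: [0.128, 0.069, 0.989, -0.011]
wrist_force: [1.3, 0.3, -1.5]
gripper_width: 23.4
gripper_force: 59.4
```

Call:
{"op": "jog_arm", "data": {"motion": [2.6,2.4,1.7,-0.1,2.5,-0.75,1,2.5,2.5,1.8,-0.1,2.5,-0.75,1,2.4,2.5,1.9,-0.1,2.5,-0.75,1,2.3,2.5,2,-0.1,2.5,-0.75,1,2.2,2.6,2.1,-0.1,2.5,-0.75,1,2,2.6,2.2,-0.1,2.5,-0.75,1,0,0,0,0,0,0,1,0,0,0,0,0,0,1]}}

```text
t: 20.55
ee_pos: [494.5, 252.4, 118.8]
ee_rot: [-0.001, 0.03, 1.0, -0.003]
wrist_force: [0.4, -0.2, -0.4]
gripper_width: 23.4
gripper_force: 59.4
```

```bash
python3 - <<'E'
from h import *
S=[]
for i in range(4): S.append(r.sense());w=r.capture("wrist")
cv2.imwrite("pics/w9.png",w);p=np.mean([s["ee_pos"] for s in S],0);g=np.load("s2.npy",allow_pickle=True).item()
print(p,"yaw/tilt",(rot(g["ee_rot"]).inv()*rot(s["ee_rot"])).as_rotvec(degrees=True),g["ee_pos"])
plan([495.9,253.4,59],rot(g["ee_rot"]),4,1,(p,rot(s["ee_rot"])))
# stylus in the hand: old vs new picture
for f in("w2full","w9"):
    im=cv2.imread(f"pics/{f}.png");h=cv2.cvtColor(im,cv2.COLOR_BGR2HSV);m=(h[:,:,0]<12)&(h[:,:,1]>150)&(h[:,:,2]>110);m[:,:280]=0;m[:,370:]=0;m[100:]=0
    y,x=np.nonzero(m);print(f,y.min(),y.max(),[x[y==k].mean() for k in(20,50,80)])
E
```

```text
Traceback (most recent call last):
NameError: name 's' is not defined. Did you mean: 'S'?
```

```bash
python3 - <<'E'
from h import *
S=[]
for i in range(4): s=r.sense();S.append(s);w=r.capture("wrist")
cv2.imwrite("pics/w9.png",w);p=np.mean([s["ee_pos"] for s in S],0);g=np.load("s2.npy",allow_pickle=True).item()
print(p,"yaw/tilt",(rot(g["ee_rot"]).inv()*rot(s["ee_rot"])).as_rotvec(degrees=True),g["ee_pos"])
plan([495.9,253.4,59],rot(g["ee_rot"]),4,1,(p,rot(s["ee_rot"])))
for f in("w2full","w9"):
    im=cv2.imread(f"pics/{f}.png");h=cv2.cvtColor(im,cv2.COLOR_BGR2HSV);m=(h[:,:,0]<12)&(h[:,:,1]>150)&(h[:,:,2]>110);m[:,:280]=0;m[:,370:]=0;m[100:]=0
    y,x=np.nonzero(m);print(f,y.min(),y.max(),[x[y==k].mean() for k in(20,50,80)])
E
```

```text
[496.28408361 251.88240627 121.06205463] yaw/tilt [ 0.23279681 -0.03441764  0.08543531] [496.10764019 253.55211557 169.39751486]
0.02, 0.04, 1.55, -0.06, 0.01, -0.02, 1, 0.02, 0.04, 1.55, -0.06, 0.01, -0.02, 1, 0.02, 0.04, 1.55, -0.06, 0.01, -0.02, 1, 0.02, 0.04, 1.55, -0.06, 0.01, -0.02, 1 

w2full 14 87 [np.float64(326.5), np.float64(327.0), np.float64(326.5)]
w9 14 87 [np.float64(325.5), np.float64(324.5), np.float64(326.5)]
```

Call:
{"op": "jog_arm", "data": {"motion": [0.05,0.15,1.5,-0.2,0,-0.1,1,0,0,1.5,0,0,0,1,0,0,1,0,0,0,1,0,0,0,0,0,0,1,0,0,0,0,0,0,1]}}

```text
t: 21.45
ee_pos: [495.3, 253.9, 80.3]
ee_rot: [0.001, 0.03, 1.0, -0.0]
wrist_force: [-0.6, 0.9, -1.5]
gripper_width: 22.9
gripper_force: 59.5
```

```bash
python3 - <<'E'
from h import *
S=[]
for i in range(4): s=r.sense();S.append(s);w=r.capture("wrist")
p=np.mean([s["ee_pos"] for s in S],0);g=np.load("s2.npy",allow_pickle=True).item()
print(p,(rot(g["ee_rot"]).inv()*rot(s["ee_rot"])).as_rotvec(degrees=True))
plan([495.9,253.4,59.5],rot(g["ee_rot"]),4,1,(p,rot(s["ee_rot"])))
E
```

```text
[495.58785833 254.0679723   80.69655064] [ 0.02640907 -0.03578482 -0.07969026]
-0.01, -0.02, 0.53, -0.01, 0.01, 0.02, 1, -0.01, -0.02, 0.53, -0.01, 0.01, 0.02, 1, -0.01, -0.02, 0.53, -0.01, 0.01, 0.02, 1, -0.01, -0.02, 0.53, -0.01, 0.01, 0.02, 1
```

Call:
{"op": "jog_arm", "data": {"motion": [-0.02,-0.07,0.5,0,0,0.1,1,0,0,0.5,0,0,0,1,0,0,0.5,0,0,0,1,0,0,0.4,0,0,0,1,0,0,0.2,0,0,0,1,0,0,0,0,0,0,1,0,0,0,0,0,0,1]}}

```text
t: 22.35
ee_pos: [495.1, 253.1, 59.1]
ee_rot: [0.0, 0.031, 1.0, -0.0]
wrist_force: [-1.4, -1.0, 0.7]
gripper_width: 23.2
gripper_force: 59.9
```

```bash
python3 - <<'E'
from h import *
for i in range(4): s=r.sense();print(s["ee_pos"].round(2),s["wrist_force"].round(1));r.capture("wrist")
E
```

```text
[495.09 253.1   59.12] [-1.4 -1.   0.7]
[495.08 253.12  59.1 ] [-1.2 -0.8  0.6]
[495.08 253.12  59.09] [-1.4 -0.8  0.9]
[495.13 253.12  59.1 ] [-1.5 -1.   1.3]
```

Call:
{"op": "jog_arm", "data": {"motion": [0,0,0,0,0,0,2.8,0,0,0,0,0,0,3,0,0,0,0,0,0,4,0,0,0,0,0,0,6,0,0,0,0,0,0,8.5,0,0,0,0,0,0,8.5,0,0,0,0,0,0,8.5,0,0,0,0,0,0,8.5]}}

```text
t: 23.35
ee_pos: [495.3, 253.2, 59.1]
ee_rot: [0.001, 0.031, 1.0, -0.0]
wrist_force: [0.0, -0.1, -0.2]
gripper_width: 85.3
gripper_force: 0.0
```

Call:
{"op": "jog_arm", "data": {"motion": [0,0,-0.5,0,0,0,8.5,0,0,-1.5,0,0,0,8.5,0,0,-3,0,0,0,8.5,0,0,-3,0,0,0,8.5,0,0,-2.5,0,0,0,8.5,0,0,-0.5,0,0,0,8.5,0,0,0,0,0,0,8.5,0,0,0,0,0,0,8.5]}}

```text
t: 24.15
ee_pos: [494.5, 252.9, 168.0]
ee_rot: [-0.0, 0.031, 1.0, -0.001]
wrist_force: [-0.2, 0.3, 0.1]
gripper_width: 85.0
gripper_force: 0.0
```

```bash
python3 - <<'E'
from h import *
s=r.sense();w=r.capture("wrist");t=r.capture("top");d=r.capture("side")
T=cv2.imread("pics/top0.png");
print(s["ee_pos"],proj("wrist",[[380,260,60],[576,248.2,72]],s))
montage("pics/end.png",np.vstack([cv2.resize(w,None,fx=.7,fy=.7),cv2.resize(d,None,fx=.7,fy=.7)]),np.vstack([crop(t,380,460,190,270,4)[:, :330]]))
E
```

```text
[494.48055294 252.85984106 167.96079013] [[325.35571552  56.46949637]
 [325.64058398 296.89345458]]
(560, 776, 3)
```

View pics/end.png

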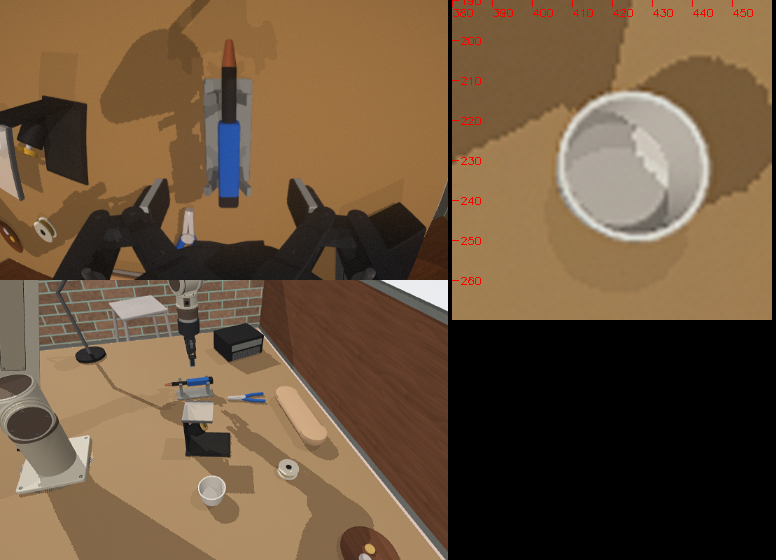

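The stylus lies in its rest with the tip at wrist pixel (327,56), pointing the same way as before. The pot (425,231 in the top view), spool and pliers have not moved.

```bash
python3 -c "
from cell import r
print(r.hand_in())"
```

```text
the job is handed in; nothing more can be done
None
```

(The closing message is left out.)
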